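# Put the wrench sockets back in their tray by size

### The job

Stand the four wrench sockets upright in the wooden tray, one to a compartment, in order of size with the smallest in the compartment next to the white knob and the largest at the far end. The two spacer tubes, the six-sided nut and the grease tin do not belong in the tray: leave them standing where they are.

Things in the scene. Friction and masses are not known exactly. Their poses are not given: they have to be found in the camera images.
- tray: Fixed wooden tray 352 x 78 mm. Origin: centre of underside, on the bench; y runs along its row of four compartments (centres x = 0, y = -108, -36, 36, 108 mm; inside 68 mm along y, 70 mm along x). Floor 6 mm, walls and 4 mm dividers 20 mm above the bench. Solid 30 mm end pads, 20 mm high, at y = -161 and 161 mm: white knob on one, flat brass disc on the other.
- knob: White ceramic knob, 26 mm in diameter and 23 mm high, fixed on one end pad of the tray (either end, so it tells which end of the tray is the knob end); its top is 43 mm above the bench. Origin: centre of its underside, 20 mm above the bench.
- socket1: The smallest wrench socket: a solid-looking upright bright steel cylinder 24 mm in diameter and 48 mm high, with a closed flat top that has a small (13 mm) black square drive hole in its middle, and a thin dark band round its side. Loose, stands upright. Origin: centre of its underside; z axis along the cylinder, up.
- socket2: The second smallest wrench socket: a solid-looking upright bright steel cylinder 32 mm in diameter and 53 mm high, with a closed flat top that has a small (13 mm) black square drive hole in its middle, and a thin dark band round its side. Loose, stands upright. Origin: centre of its underside; z axis along the cylinder, up.
- socket3: The second largest wrench socket: a solid-looking upright bright steel cylinder 40 mm in diameter and 58 mm high, with a closed flat top that has a small (13 mm) black square drive hole in its middle, and a thin dark band round its side. Loose, stands upright. Origin: centre of its underside; z axis along the cylinder, up.
- socket4: The largest wrench socket: a solid-looking upright bright steel cylinder 48 mm in diameter and 63 mm high, with a closed flat top that has a small (13 mm) black square drive hole in its middle, and a thin dark band round its side. Loose, stands upright. Origin: centre of its underside; z axis along the cylinder, up.
- sleeve_wide: Look-alike, not a socket: plain steel spacer tube, 46 mm outside, 36 mm round bore open right through, 50 mm high, standing upright, loose. Origin: centre of its underside.
- sleeve_narrow: Look-alike, not a socket: plain steel spacer tube, 32 mm outside, 23 mm round bore open right through, 52 mm high, standing upright, loose. Origin: centre of its underside.
- hex_nut: Look-alike, not a socket: long six-sided steel coupling nut, 36 mm across flats (42 mm across corners), wide open bore, 48 mm high, standing upright, loose. Origin: centre of its underside.
- grease_tin: Bystander: small round closed whitish grease tin, 60 mm in diameter and 40 mm high, loose. Origin: centre of its underside.
Things that resemble listed ones, but are neither listed nor needed, are in the scene too. Leave any pink or red look-alike of the socket4 alone.

How it is judged:
At the end, for the whole second after the job is handed in: Each socket stands still and upright (within 0.1 rad) on the floor of its own compartment, anywhere between its walls: smallest next to the knob, sizes rising to the largest farthest from it. The tubes, nut and tin stand within 30 mm of where they began (((y of knob in the frame of tray above 0.1 m and y of socket1 in the frame of tray between 0.084 and 0.132 m and y of socket2 in the frame of tray between 0.012 and 0.06 m and y of socket3 in the frame of tray between -0.06 and -0.012 m and y of socket4 in the frame of tray between -0.132 and -0.084 m) or (y of knob in the frame of tray below -0.1 m and y of socket1 in the frame of tray between -0.132 and -0.084 m and y of socket2 in the frame of tray between -0.06 and -0.012 m and y of socket3 in the frame of tray between 0.012 and 0.06 m and y of socket4 in the frame of tray between 0.084 and 0.132 m)) and x of socket1 in the frame of tray between -0.025 and 0.025 m and z of socket1 in the frame of tray between 0.002 and 0.011 m and angle between each of socket1, socket2, socket3, socket4's own z axis and vertical below 0.1 rad and linear speed of each of socket1, socket2, socket3, socket4 below 0.02 m/s and x of socket2 in the frame of tray between -0.025 and 0.025 m and z of socket2 in the frame of tray between 0.002 and 0.011 m and x of socket3 in the frame of tray between -0.025 and 0.025 m and z of socket3 in the frame of tray between 0.002 and 0.011 m and x of socket4 in the frame of tray between -0.025 and 0.025 m and z of socket4 in the frame of tray between 0.002 and 0.011 m and distance of each of sleeve_wide, sleeve_narrow, hex_nut, grease_tin from where it was at the start of the episode below 0.03 m and angle between each of sleeve_wide, sleeve_narrow, hex_nut, grease_tin's own z axis and vertical below 0.15 rad); the robot touches nothing.
It fails at once if the wide spacer tube is pushed or carried more than 30 mm from its place, or tipped over (distance of sleeve_wide from where it was at the start of the episode above 0.03 m or angle between sleeve_wide's own z axis and vertical above 0.5 rad).
It fails at once if the narrow spacer tube is pushed or carried more than 30 mm from its place, or tipped over (distance of sleeve_narrow from where it was at the start of the episode above 0.03 m or angle between sleeve_narrow's own z axis and vertical above 0.5 rad).
It fails at once if the six-sided nut is pushed or carried more than 30 mm from its place, or tipped over (distance of hex_nut from where it was at the start of the episode above 0.03 m or angle between hex_nut's own z axis and vertical above 0.5 rad).
It fails at once if the grease tin is pushed or carried more than 30 mm from its place, or tipped over (distance of grease_tin from where it was at the start of the episode above 0.03 m or angle between grease_tin's own z axis and vertical above 0.5 rad).
It also fails if it takes over 96 s, if anything falls off the work surface, if the arm or the gripper's body presses on something with over 40 N, if the wrist force passes 120 N, or if a joint passes its speed limit or range.

### The arm

A 6-joint arm with a two-finger parallel gripper is mounted at the origin on the work surface. World frame = base frame: x ahead of the robot, y to its left, z up, the work surface at z = 0. Lengths are in m, angles in rad, forces in N, time in s.
With the tool pointing down it reaches from about 0.375 to 0.9 m from the base axis. Payload 3.1 kg.
Tool frame: the origin (TCP) lies on the centre line of the jaws, within the pads' length; the fingertips stand ahead of it and the grasp point (between the pads) lies 3 mm ahead of it (robot.tip_reach is the z of the fingertips in the tool frame, in m); z points along the fingers, y is the line along which they close (so a half turn about z gives the same grasp; the last joint's range is limited). The gripper opens to 87 mm and grips with 3 to 60 N. Pads are 19 mm wide; open, the fingers measure 117 mm over their backs; the gripper's body (75 mm by 190 mm) begins 51 mm behind the grasp point.
Start: joints at [-1.452, 0.527, 1.433, -0, 1.181, -0.178], TCP at [0.183, -0.598, 0.212] pointing down, gripper open.
Joint ranges: [-3.08, 3.08], [-0.75, 2.2], [0.22, 2.44], [-1.43, 4.57], [0, 2.65], [-2.85, 2.85]. Speed limits (rad/s): [2.79, 2.79, 3.14, 3.14, 3.14, 3.14].

### API

Orientations are given as a unit quaternion [x, y, z, w].
In Python, from rig import sensors, eyes, ticket, robot gives the robot as it stands.
- The arm moves only by the tool drive_tool, never from a script. Its argument "deltas" is a list that holds one entry, the list of rows, each a list of 6 numbers: the shift along the tool's x, y, z in mm, then the turn, a rotation vector about the tool's x, y, z in rad. A call has 1 to 8 rows; each row shifts and turns the commanded pose from where the row before left it, along the tool's axes as they then stand; what a row does not reach is not made up. A row lasts 1/12 s, in which the tool goes at most 41.7 mm and 7.16 degrees, less where a joint would pass 70% of its speed; a pose out of reach is approached as far as the arm can. A call is refused whole if a number of a shift passes 41.7 or a number of a turn 0.125, either way. A call with a gripper value outside its range is refused whole. "gripper" is the opening in per cent of the stroke, from 0 (shut) to 100 (fully open), set as the call begins (left out, the last holds). The fingers move at their own pace and stop on an object; "squeeze" is the grip in N (left out, the last holds). Time passes only in rows, so rows that do not move let the fingers close. It gives the time, the measured TCP pose, the force, the opening and the grip force at its end, in the units of the state.
- sensors.get_obs(): the state, without advancing time (a new reading comes with each control period).
- eyes.camera(name): name is "scene" or "top" or "wrist"; returns a dict with "img" (384x512x3 uint8, red, green, blue), "fov_y" (degrees; the focal length in pixels is half the picture's height over the tangent of half this angle, whatever the lens; pixels are square), "cx", "cy" (the principal point, pixels), "D" ([k1, k2, p1, p2, k3] as OpenCV has them; the pictures are not rectified), "xyz" and "attitude" of the camera in the world; the wrist camera has in their place "hand_eye" (4x4, takes a point from camera to tool coordinates, whose origin is the TCP and whose axes are the flange's). Camera axes: x right, y up, looking along -z (the intrinsics and any distortion apply to the point x, -y, -z); pixel columns grow to the right and rows downward; lengths in m; the calibration is good to about 2 mm. A picture is of the moment at which its call begins: read the wrist's pose just before it. There is no depth.
- ticket.hand_in(): hands the job in; it is judged then, once.
The state is a dict: "time": time; "q": joint angles; "joint_velocities": joint speeds; "joint_torque": joint torques, N m; "position": TCP position; "tool_rot": TCP orientation; "ft_force": force on the tool from outside, world axes, zero at the start; "moment": the same for the moment, N m; "grip_width": finger opening in m; "grip_force": force on a finger pad.
Only numpy, scipy, OpenCV 4.12 (cv2) and the standard library are available. Lean on these libraries where they do the work, as an engineer would, in place of code of your own. Each camera call takes 0.05 s, during which the arm holds its last target. There are 200 camera calls.

## Working session

There is one attempt and no reset: what is moved stays moved. The work goes in short steps, Python scripts to look and compute and a tool call to move; the robot and the scene stay as the last step left them, time stands still between calls to the robot, and variables do not carry over. Pictures are saved under pics/ and viewed, at most 14 in all, crops included, and the job is handed in when it is done.

Besides the shell and the picture viewer there is one more tool, called after ">>>" by a JSON object that holds its "fn" and its "kwargs". drive_tool: Moves the arm, as the interface text tells. Its arguments: {"type":"object","properties":{"deltas":{"type":"array"},"gripper":{"type":"number"},"squeeze":{"type":"number"}},"required":["deltas"]}

```bash
ls; mkdir -p pics
cat > h.py <<'E'
import numpy as np, cv2
from rig import sensors, eyes, ticket, robot
from scipy.spatial.transform import Rotation as R
def cam(name):
    o=sensors.get_obs(); c=eyes.camera(name)
    f=192/np.tan(np.radians(c["fov_y"])/2)
    c["K"]=np.array([[f,0,c["cx"]],[0,f,c["cy"]],[0,0,1]]); c["D"]=np.array(c["D"],float)
    if name=="wrist":
        T=np.eye(4);T[:3,:3]=R.from_quat(o["tool_rot"]).as_matrix();T[:3,3]=o["position"]
        T=T@np.array(c["hand_eye"]); c["R"]=T[:3,:3];c["t"]=T[:3,3]
    else:
        a=np.array(c["attitude"]); c["R"]=R.from_quat(a).as_matrix() if a.size==4 else a.reshape(3,3); c["t"]=np.array(c["xyz"])
    return c
def ray(c,uv,z):
    p=cv2.undistortPoints(np.array(uv,float).reshape(-1,1,2),c["K"],c["D"]).reshape(-1,2)
    d=np.c_[p[:,0],-p[:,1],-np.ones(len(p))]@c["R"].T
    return c["t"]+d*((z-c["t"][2])/d[:,2])[:,None]
def proj(c,P):
    q=(np.atleast_2d(P)-c["t"])@c["R"]; q=q*[1,-1,-1]
    return cv2.projectPoints(q,np.zeros(3),np.zeros(3),c["K"],c["D"])[0].reshape(-1,2)
def save(c,n,crop=None,s=1):
    im=cv2.cvtColor(c["img"],cv2.COLOR_RGB2BGR)
    if crop: a,b,w,h=crop; im=im[b:b+h,a:a+w]
    cv2.imwrite("pics/"+n+".png",cv2.resize(im,None,fx=s,fy=s,interpolation=cv2.INTER_CUBIC))
E
python3 - <<'E'
from h import *
for n in("top","scene"):
    c=cam(n); save(c,n+"0",None,1.5); print(n,c["t"],c["fov_y"],c["D"],c["attitude"])
print(sensors.get_obs(),robot.tip_reach)
E
```

```text
pics
top [ 0.46657992 -0.04659829  1.45022792] 44.51636109056633 [-0.19290599  0.          0.          0.          0.        ] [ 0.02133256 -0.01143673 -0.70373821  0.71004694]
scene [ 1.3004223  -0.13223526  0.82026609] 45.76681491005856 [0.03750344 0.         0.         0.         0.        ] [0.29377584 0.24772166 0.60964645 0.69329715]
{'time': 0.1, 'q': array([-1.45253788e+00,  5.28375555e-01,  1.43379299e+00,  4.66598511e-06,
        1.18142279e+00, -1.78475938e-01]), 'joint_velocities': array([-6.44956420e-04, -2.67285615e-03, -2.91287485e-03, -9.84521122e-04,
        3.50942112e-04,  9.11625754e-05]), 'joint_torque': array([ 5.00189471e-04, -4.40985560e+01, -1.77150965e+01,  6.34885579e-02,
        5.34145476e-02, -4.54253313e-05]), 'position': array([ 0.18270947, -0.59696733,  0.21066209]), 'tool_rot': array([ 9.89013401e-01,  1.47822508e-01,  3.22409228e-05, -9.98825335e-04]), 'ft_force': array([ 0.53821655,  1.04626351, -0.05439725]), 'moment': array([-0.01413891,  0.00520674, -0.07860899]), 'grip_force': 0.0, 'grip_width': 0.08719992624362041} 0.022
```

View pics/top0.png

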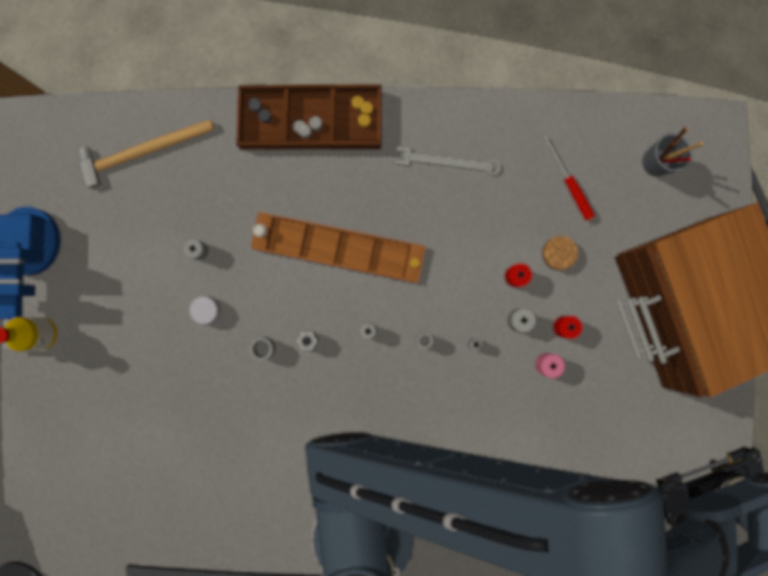

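View pics/scene0.png

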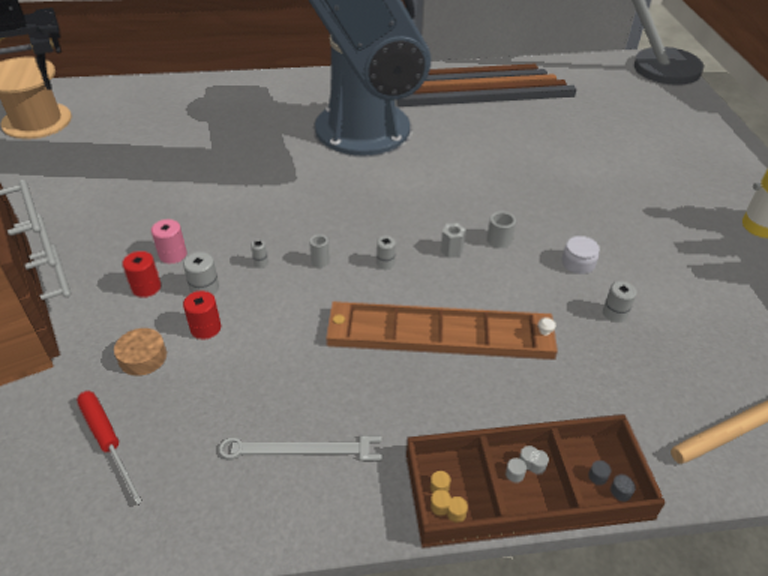

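The top picture (768 px wide) shows, as candidates:
- **Steel cylinders with a square hole:** (475,345) smallest, (368,331) next, (195,249) and (523,320) larger. These are sockets 1 to 4, since each has a closed top and a dark band.
- **Open tubes:** (426,341) narrow and (262,348) wide.
- **Nut:** (307,341).
- **Tin:** (203,310).
- **Red and pink look-alikes:** (518,275), (568,327) and (551,365), to be left alone.
- **Knob:** (260,230), at the tray's left (+y) end. The brass disc is at (415,262).

I'll confirm these in an enlarged crop.

Run:
```python
from h import *
c=cam("scene"); save(c,"crop1",(75,130,360,115),2.2)
t=cam("top")
for n,u,v,z in [("s1",475,345,.048),("s2",368,331,.053),("s3",195,249,.058),("s4",523,320,.063),("nar",426,341,.052),("wide",262,348,.05),("hex",307,341,.048),("tin",203,310,.04),("knob",260,230,.043),("disc",415,262,.02),("red1",518,275,.063),("red2",568,327,.063),("pink",551,365,.063)]:
    print(n,ray(t,[u/1.5,v/1.5],z)[0].round(3))
for n,u,v,z in [("s1",258,243,.048),("s2",386,241,.053),("s3",624,288,.058),("s4",200,261,.063),("knob",547,324,.043),("disc",338,319,.02)]:
    print(n,ray(c,[u/1.5,v/1.5],z)[0].round(3))
im=t["img"].astype(int); r,g,b=im[...,0],im[...,1],im[...,2]
m=((r-b>50)&(g<150)).astype(np.uint8)
n,l,s,ce=cv2.connectedComponentsWithStats(m)
for i in range(1,n):
    if s[i,4]>100:
        pts=np.argwhere(l==i)[:,::-1]; w=ray(t,pts,.02)[:,:2].astype(np.float32)*1000
        print(s[i],cv2.minAreaRect(w))
```

```text
s1 [ 0.41  -0.223  0.048]
s2 [ 0.437 -0.01   0.053]
s3 [0.598 0.341 0.058]
s4 [ 0.461 -0.317  0.063]
nar [ 0.418 -0.125  0.052]
wide [0.4   0.202 0.05 ]
hex [0.415 0.112 0.048]
tin [0.475 0.327 0.04 ]
knob [0.638 0.211 0.043]
disc [ 0.577 -0.103  0.02 ]
red1 [ 0.55  -0.307  0.063]
red2 [ 0.447 -0.408  0.063]
pink [ 0.372 -0.374  0.063]
s1 [ 0.412 -0.221  0.048]
s2 [ 0.438 -0.006  0.053]
s3 [0.599 0.351 0.058]
s4 [ 0.462 -0.312  0.063]
knob [0.645 0.215 0.043]
disc [ 0.576 -0.1    0.02 ]
[ 160   59   94   37 1563] ((883.0231323242188, 117.2510986328125), (116.69944763183594, 291.6624755859375), 0.05520935729146004)
[ 63  80  79  33 587] ((824.0825805664062, 454.90777587890625), (24.93039321899414, 271.13897705078125), 18.924814224243164)
[376 117  21  30 251] ((715.8324584960938, -444.3229064941406), (100.53361511230469, 26.257797241210938), 28.206573486328125)
[ 430  135   82  129 7283] ((506.9596252441406, -782.734375), (353.3716125488281, 286.7065124511719), 21.296968460083008)
[ 168  142  115   46 2783] ((607.78662109375, 56.15614318847656), (351.59149169921875, 77.81028747558594), 78.76039123535156)
[362 158  23  22 397] ((599.5198364257812, -401.9913024902344), (65.2158203125, 69.99900817871094), 0.6032426953315735)
[337 175  18  17 239] ((553.7569580078125, -315.38641357421875), (49.33147048950195, 52.91762924194336), 0.0028468535747379065)
[  0 211  26  23 459] ((418.59356689453125, 749.7279052734375), (71.74726104736328, 93.1689682006836), 1.1564785242080688)
[369 210  20  16 253] ((448.2974548339844, -418.9166259765625), (46.22468566894531, 60.089454650878906), 0.1713457852602005)
[360 237  16  14 162] ((368.2932434082031, -384.7383728027344), (47.20064163208008, 40.00009536743164), 89.98719024658203)
```

View pics/crop1.png

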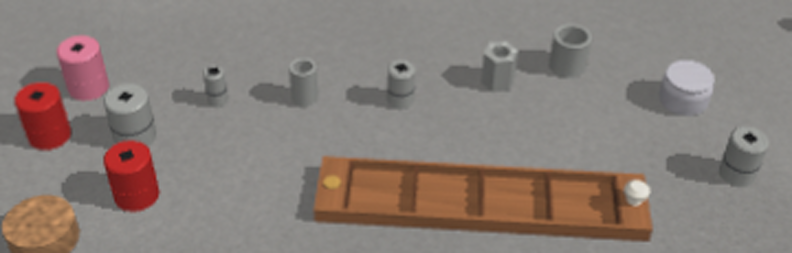

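The crop confirms the four sockets: (212,70) smallest, (400,68) second, (748,138) third, and (127,97) largest, which is grey between red and pink ones. All have black square holes. The tubes and nut are open-bored. The knob is at the tray's +y end. I'll turn the jaws across the tray and head to socket4.

>>> {"fn": "drive_tool", "kwargs": {"deltas": [[[0, 0, 0, 0, 0, -0.12], [0, 0, 0, 0, 0, -0.12], [0, 0, 0, 0, 0, -0.12], [0, 0, 0, 0, 0, -0.12], [0, 0, 0, 0, 0, -0.12], [0, 0, 0, 0, 0, -0.12], [0, 0, 0, 0, 0, -0.12], [0, 0, 0, 0, 0, -0.12]]], "gripper": 75, "squeeze": 25}}

```text
time: 0.87
position: [0.1828, -0.5974, 0.2113]
tool_rot: [0.807, 0.59, 0.0, -0.0]
ft_force: [-0.2, -0.1, 0.3]
grip_width: 0.0648
grip_force: 0.0
```

```bash
cat >> h.py <<'E'
def go(p,yaw=1.374):
    o=sensors.get_obs(); M=R.from_quat(o["tool_rot"]).as_matrix()
    e=M.T@(np.array(p)-o["position"])*1000; psi=np.arctan2(M[1,0],M[0,0])
    print("t",round(o["time"],2),"pos",o["position"].round(4),"psi",psi.round(3),"tilt z",M[:,2].round(4),"| need mm",e.round(1),"turn",round(-(yaw-psi),3))
E
python3 -c "
from h import *
go([.461,-.317,.2]);print(sensors.get_obs()['q'])
c=eyes.camera('wrist');print(np.array(c['hand_eye']).round(3),c['fov_y'])"
```

```text
t 0.87 pos [ 0.1828 -0.5974  0.2113] psi 1.263 tilt z [-1.e-04  6.e-04 -1.e+00] | need mm [351.5 180.1  11.4] turn -0.111
[-1.45246256e+00  5.27760350e-01  1.43308419e+00 -7.83965579e-06
  1.18137611e+00 -1.14447868e+00]
[[-0.     0.97   0.242  0.067]
 [ 1.     0.    -0.001 -0.001]
 [-0.001  0.242 -0.97  -0.173]
 [ 0.     0.     0.     1.   ]] 66.90918210283407
```

>>> {"fn": "drive_tool", "kwargs": {"deltas": [[[0, 0, 0, 0, 0, -0.111], [33, 22, 1, 0, 0, 0], [33, 22, 1, 0, 0, 0], [33, 22, 1, 0, 0, 0], [33, 22, 1, 0, 0, 0], [33, 22, 1, 0, 0, 0], [33, 22, 1, 0, 0, 0], [33, 22, 1, 0, 0, 0]]]}}

```text
time: 1.58
position: [0.3812, -0.4009, 0.2045]
tool_rot: [0.776, 0.631, 0.0, 0.0]
ft_force: [0.4, -0.7, 0.1]
grip_width: 0.0652
grip_force: 0.0
```

>>> {"fn": "drive_tool", "kwargs": {"deltas": [[[33, 22, 1, 0, 0, 0], [33, 22, 1, 0, 0, 0], [33, 22, 0, 0, 0, 0], [0, 0, 0, 0, 0, 0]]]}}

```text
time: 1.92
position: [0.4689, -0.3131, 0.2025]
tool_rot: [0.774, 0.633, 0.002, -0.0]
ft_force: [-0.6, -0.0, -0.9]
grip_width: 0.0653
grip_force: 0.0
```

```bash
cat >> h.py <<'E'
def hole(c,guess,z,rad=.035):
    "dark drive hole nearest the guess on the top plane"
    g=cv2.cvtColor(c["img"],cv2.COLOR_RGB2GRAY); v,u=np.mgrid[:384,:512]
    P=ray(c,np.c_[u.ravel(),v.ravel()],z).reshape(384,512,3)
    near=np.hypot(P[...,0]-guess[0],P[...,1]-guess[1])<rad
    m=((g<45)&near).astype(np.uint8); n,l,s,ce=cv2.connectedComponentsWithStats(m)
    for i in range(1,n):
        if s[i,4]>20:
            q=P[l==i][:,:2]; print("blob",s[i],"xy",q.mean(0).round(4),"size",np.ptp(q,axis=0).round(3))
E
python3 -c "
from h import *
c=cam('wrist');save(c,'w4');go([.461,-.317,.2]);hole(c,[.461,-.317],.063)"
```

```text
t 1.97 pos [ 0.4669 -0.3156  0.2025] psi 1.372 tilt z [ 2.e-04  6.e-04 -1.e+00] | need mm [-2.5 -5.5  2.5] turn -0.002
```

View pics/w4.png

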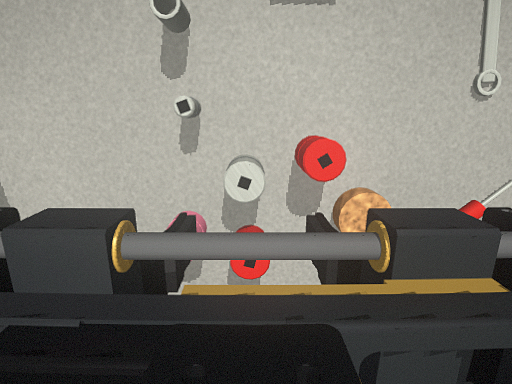

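The wrist view shows socket4 with its hole at (244,183), socket1 at (184,106), a red one at (325,160), and another red one between the jaws at (250,262). I'll loosen the threshold and measure.

```bash
sed -i 's/g<45/g<75/' h.py; python3 -c "
from h import *
c=cam('wrist');o=sensors.get_obs()
print('px of hole by hand',ray(c,[244,183],.063),ray(c,[184,106],.048),'grey',c['img'][183,244],'tcp px',proj(c,o['position']),proj(c,[.461,-.317,.063]))
hole(c,[.461,-.317],.063);hole(c,[.41,-.223],.048)"
```

```text
px of hole by hand [[ 0.45848322 -0.31865124  0.063     ]] [[ 0.41095274 -0.22487171  0.048     ]] grey [67 65 61] tcp px [[250.16830177 227.84176011]] [[245.93527827 181.12281155]]
blob [240 174  13  13 101] xy [ 0.4611 -0.3155] size [0.014 0.014]
blob [178  97  13  13 107] xy [ 0.412  -0.2217] size [0.012 0.012]
```

>>> {"fn": "drive_tool", "kwargs": {"deltas": [[[-1, -6, 10, 0, 0, 0], [0, 0, 35, 0, 0, 0], [0, 0, 35, 0, 0, 0], [0, 0, 35, 0, 0, 0], [0, 0, 25, 0, 0, 0], [0, 0, 12, 0, 0, 0], [0, 0, 0, 0, 0, 0], [0, 0, 0, 0, 0, 0]]]}}

```text
time: 2.68
position: [0.4576, -0.3196, 0.05]
tool_rot: [0.776, 0.631, -0.0, -0.001]
ft_force: [-0.2, 0.2, 0.3]
grip_width: 0.0651
grip_force: 0.0
```

>>> {"fn": "drive_tool", "kwargs": {"deltas": [[[0, 0, 0, 0, 0, 0], [0, 0, 0, 0, 0, 0], [0, 0, 0, 0, 0, 0], [0, 0, 0, 0, 0, 0]]], "gripper": 30}}

```text
time: 3.02
position: [0.4593, -0.3192, 0.0517]
tool_rot: [0.775, 0.632, 0.0, 0.001]
ft_force: [0.9, -0.1, 0.7]
grip_width: 0.0465
grip_force: 0.9
```

>>> {"fn": "drive_tool", "kwargs": {"deltas": [[[0, 0, 0, 0, 0, 0], [0, 0, 0, 0, 0, 0], [0, 0, 0, 0, 0, 0], [0, 0, 0, 0, 0, 0]]], "gripper": 25, "squeeze": 30}}

```text
time: 3.35
position: [0.459, -0.3191, 0.0524]
tool_rot: [0.775, 0.632, -0.0, 0.001]
ft_force: [-2.1, 0.6, 10.0]
grip_width: 0.0244
grip_force: 4.7
```

>>> {"fn": "drive_tool", "kwargs": {"deltas": [[[0, 0, -5, 0, 0, 0], [0, 0, -20, 0, 0, 0], [0, 0, -30, 0, 0, 0], [0, 0, -15, 0, 0, 0], [0, 0, 0, 0, 0, 0]]]}}

```text
time: 3.77
position: [0.4608, -0.3203, 0.1243]
tool_rot: [0.775, 0.632, 0.0, 0.004]
ft_force: [1.2, -0.8, 0.1]
grip_width: 0.0219
grip_force: 0.0
```

```bash
python3 -c "
from h import *
a=np.array([.195,.981]);C=np.array([.6078,.0562])
for i,k in enumerate((108,36,-36,-108)): print('slot',i+1,(C+a*k/1000).round(4))
p=C-a*.108
go([p[0],p[1],.120]);print(sensors.get_obs()['grip_width'],sensors.get_obs()['grip_force'])"
```

```text
slot 1 [0.6289 0.1621]
slot 2 [0.6148 0.0915]
slot 3 [0.6008 0.0209]
slot 4 [ 0.5867 -0.0497]
t 3.77 pos [ 0.4608 -0.3203  0.1243] psi 1.368 tilt z [ 0.0054 -0.0056 -1.    ] | need mm [290.4  68.9   3.4] turn -0.006
0.02194541342015428 0.0
```

The jaws closed past the socket. I'll rise and look.

>>> {"fn": "drive_tool", "kwargs": {"deltas": [[[0, 0, -35, 0, 0, 0], [0, 0, -35, 0, 0, 0], [0, 0, 0, 0, 0, 0], [0, 0, 0, 0, 0, 0]]], "gripper": 75}}

```text
time: 4.1
position: [0.4596, -0.3192, 0.1919]
tool_rot: [0.775, 0.632, 0.0, 0.002]
ft_force: [-0.4, 0.5, -0.3]
grip_width: 0.0409
grip_force: 0.0
```

```bash
python3 -c "
from h import *
c=cam('wrist');save(c,'w4b');go([.461,-.317,.2]);hole(c,[.461,-.31],.063,.06)"
```

```text
t 4.15 pos [ 0.4585 -0.3182  0.1903] psi 1.368 tilt z [-1.e-04  0.e+00 -1.e+00] | need mm [ 1.7  2.2 -9.7] turn -0.006
blob [245 171  14  13  92] xy [ 0.461  -0.3155] size [0.015 0.014]
```

View pics/w4b.png

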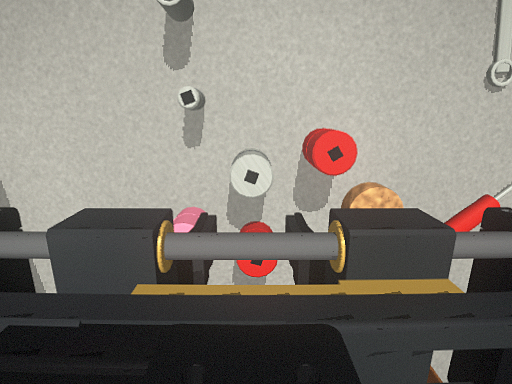

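Socket4 hasn't moved: its hole is at (251,176), centred between the fingers at u≈251. I'll descend again and watch from the scene camera.

>>> {"fn": "drive_tool", "kwargs": {"deltas": [[[2, 2, 10, 0, 0, -0.006], [0, 0, 35, 0, 0, 0], [0, 0, 35, 0, 0, 0], [0, 0, 35, 0, 0, 0], [0, 0, 20, 0, 0, 0], [0, 0, 5, 0, 0, 0], [0, 0, 0, 0, 0, 0], [0, 0, 0, 0, 0, 0]]], "gripper": 75}}

```text
time: 4.82
position: [0.4609, -0.3166, 0.0498]
tool_rot: [0.773, 0.634, -0.0, -0.001]
ft_force: [1.0, -0.3, 0.3]
grip_width: 0.065
grip_force: 0.0
```

```bash
python3 -c "
from h import *
c=cam('scene');save(c,'s4c',(40,90,200,140),3.5);go([.461,-.3155,.05])
w=cam('wrist');save(w,'w4c');hole(w,[.461,-.3155],.063)"
```

```text
t 4.87 pos [ 0.4615 -0.3173  0.0509] psi 1.374 tilt z [ 6.e-04 -6.e-04 -1.e+00] | need mm [ 1.7 -0.9  0.9] turn -0.0
blob [191 216   5  17  73] xy [ 0.4289 -0.3056] size [0.004 0.01 ]
blob [306 216   4  17  56] xy [ 0.4947 -0.3191] size [0.003 0.01 ]
blob [239 218  25  15 243] xy [ 0.4615 -0.3131] size [0.015 0.01 ]
blob [231 259  68   1  68] xy [ 0.4658 -0.3358] size [0.04  0.008]
```

View pics/s4c.png

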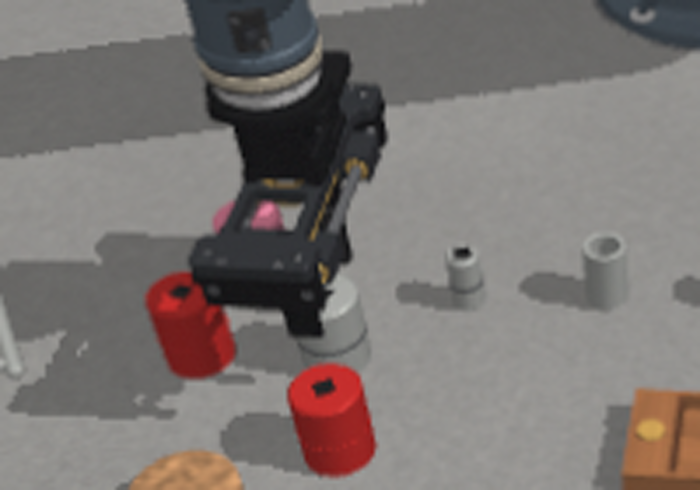

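The near finger reaches beside socket4 (finger at (307,315), socket body at (335,325)), maybe about 5 mm short along tool x. I'll shift forward and close while watching the width.

>>> {"fn": "drive_tool", "kwargs": {"deltas": [[[4, -1, 0, 0, 0, 0], [0, 0, 0, 0, 0, 0], [0, 0, 0, 0, 0, 0], [0, 0, 0, 0, 0, 0]]], "gripper": 50, "squeeze": 15}}

```text
time: 5.25
position: [0.4612, -0.313, 0.0513]
tool_rot: [0.773, 0.634, 0.0, 0.001]
ft_force: [0.2, 0.0, 0.6]
grip_width: 0.0479
grip_force: 0.0
```

>>> {"fn": "drive_tool", "kwargs": {"deltas": [[[0, 0, 0, 0, 0, 0], [0, 0, 0, 0, 0, 0], [0, 0, 0, 0, 0, 0]]]}}

```text
time: 5.5
position: [0.4616, -0.3133, 0.0511]
tool_rot: [0.773, 0.634, 0.0, 0.001]
ft_force: [1.4, 1.7, 3.1]
grip_width: 0.0438
grip_force: 7.1
```

```bash
python3 -c "
from h import *
c=cam('scene');save(c,'s4d',(40,90,200,140),3.5);o=sensors.get_obs();print(o)"
```

```text
{'time': 5.55, 'q': array([-7.96749835e-01,  6.73289739e-01,  1.72924836e+00,  5.34785514e-04,
        7.37311005e-01, -5.99977113e-01]), 'joint_velocities': array([-0.00163264,  0.00058771,  0.00080285, -0.00056594, -0.00013238,
        0.00104205]), 'joint_torque': array([-8.59451685e-01, -4.04170310e+01, -8.84328783e+00, -2.96232719e-01,
        2.68566096e-01,  1.60399923e-02]), 'position': array([ 0.46163144, -0.31327961,  0.05105767]), 'tool_rot': array([7.73269790e-01, 6.34076526e-01, 2.55038163e-04, 8.52831362e-04]), 'ft_force': array([1.48294382, 1.38830319, 3.44784367]), 'moment': array([ 0.14127447, -0.40361196,  0.04436185]), 'grip_force': 7.801359026288992, 'grip_width': 0.04358203130321958}
```

View pics/s4d.png

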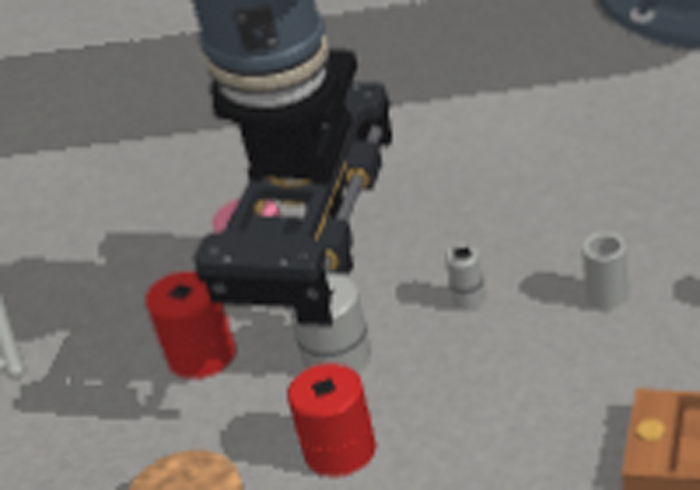

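Width is 43.6 mm at 7.8 N, which is too narrow for a centred 48 mm socket, so I suspect an offset. I'll project the expected finger and socket outlines into this view.

```bash
python3 -c "
from h import *
c=cam('scene');o=sensors.get_obs();M=R.from_quat(o['tool_rot']).as_matrix();p=o['position']
def L(q):return ((proj(c,q)-[40,90])*3.5).round(0).tolist()
for y in (22,36):
  print('finger',y,L(np.array([p+M@np.array([dx,y,22])/1000 for dx in(-9.5,9.5)])))
t=np.linspace(0,2*np.pi,8,endpoint=False);S=np.c_[.461+.024*np.cos(t),-.3155+.024*np.sin(t)]
print('top',L(np.c_[S,t*0+.063]));print('bot',L(np.c_[S,t*0]));print(o['grip_width'],o['grip_force'],o['ft_force'])
w=cam('wrist');save(w,'w4d',(140,140,220,160),3.5);print(proj(w,[.461,-.3155,.063]))"
```

```text
finger 22 [[311.0, 350.0], [338.0, 352.0]]
finger 36 [[306.0, 364.0], [333.0, 366.0]]
top [[319.0, 317.0], [345.0, 308.0], [357.0, 290.0], [347.0, 275.0], [323.0, 270.0], [298.0, 279.0], [285.0, 296.0], [294.0, 312.0]]
bot [[335.0, 381.0], [360.0, 372.0], [371.0, 355.0], [362.0, 339.0], [339.0, 334.0], [314.0, 343.0], [303.0, 360.0], [311.0, 376.0]]
0.04378790299465281 8.385458526900038 [2.27885863 0.81994588 3.2249582 ]
[[251.26041105 235.87559383]]
```

View pics/w4d.png

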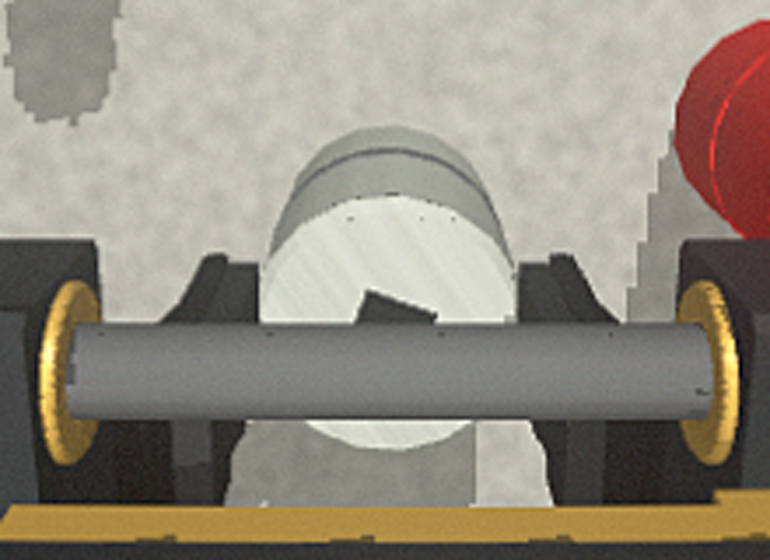

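The hole sits where predicted, so the arm pose is right. The finger ends show at about the socket's top rim ((310,320) in the scene, where (310,351) was expected), so the grip is too high and only catches the rim. I'll reopen, go 20 mm lower and close again, watching the force.

>>> {"fn": "drive_tool", "kwargs": {"deltas": [[[0, 0, 0, 0, 0, 0], [0, 0, 0, 0, 0, 0], [0, 0, 0, 0, 0, 0], [0, 0, 0, 0, 0, 0], [0, 0, 8, 0, 0, 0], [0, 0, 7, 0, 0, 0], [0, 0, 5, 0, 0, 0], [0, 0, 0, 0, 0, 0]]], "gripper": 75}}

```text
time: 6.32
position: [0.4599, -0.312, 0.0288]
tool_rot: [0.773, 0.634, -0.0, -0.002]
ft_force: [0.6, -0.5, -0.2]
grip_width: 0.065
grip_force: 0.0
```

>>> {"fn": "drive_tool", "kwargs": {"deltas": [[[0, 0, 0, 0, 0, 0], [0, 0, 0, 0, 0, 0], [0, 0, 0, 0, 0, 0], [0, 0, 0, 0, 0, 0], [0, 0, 0, 0, 0, 0], [0, 0, 0, 0, 0, 0]]], "gripper": 50}}

```text
time: 6.82
position: [0.4615, -0.3132, 0.0309]
tool_rot: [0.773, 0.634, 0.0, 0.001]
ft_force: [2.1, -0.2, 0.3]
grip_width: 0.0476
grip_force: 15.0
```

```bash
python3 -c "
from h import *
go([.461,-.3155,.05]);o=sensors.get_obs();print(o['grip_width'],o['grip_force'],o['ft_force'])
c=cam('scene');save(c,'s4e',(60,110,140,110),5)"
```

```text
t 6.82 pos [ 0.4615 -0.3132  0.0309] psi 1.374 tilt z [ 1.3e-03 -9.0e-04 -1.0e+00] | need mm [ -2.4  -0.  -19.1] turn -0.0
0.04760198732729814 14.999539237178396 [ 2.143858   -0.16065652  0.25980179]
```

View pics/s4e.png

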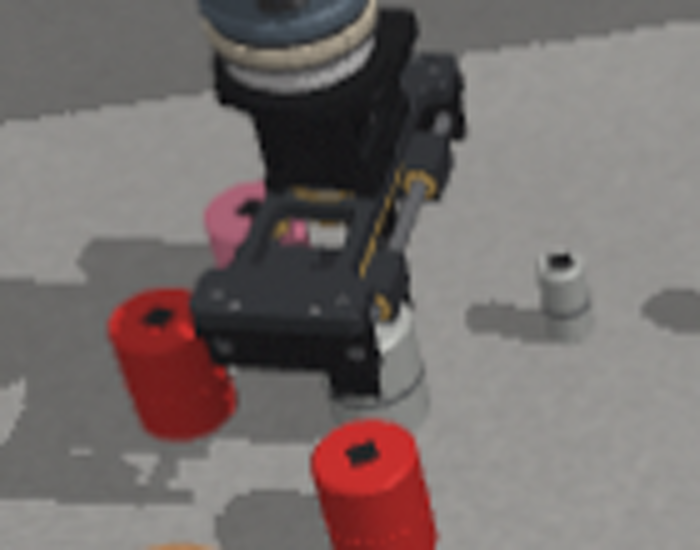

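The grip is now firm at 47.6 mm and 15 N. The true fingertips sit at about the socket's mid height, so from now on I'll grasp with the TCP about 32 mm below the top. I'll lift and carry to slot 4.

>>> {"fn": "drive_tool", "kwargs": {"deltas": [[[0, 0, 0, 0, 0, 0], [0, 0, 0, 0, 0, 0], [0, 0, -10, 0, 0, 0], [0, 0, -25, 0, 0, 0], [0, 0, -30, 0, 0, 0], [0, 0, -20, 0, 0, 0], [0, 0, 0, 0, 0, 0]]], "squeeze": 30}}

```text
time: 7.45
position: [0.4621, -0.3143, 0.1193]
tool_rot: [0.773, 0.634, 0.0, 0.003]
ft_force: [0.9, -0.8, -4.8]
grip_width: 0.0472
grip_force: 30.0
```

>>> {"fn": "drive_tool", "kwargs": {"deltas": [[[20, 5, 0, 0, 0, 0], [35, 9, 0, 0, 0, 0], [39, 10, 0, 0, 0, 0], [39, 10, 0, 0, 0, 0], [39, 10, 0, 0, 0, 0], [39, 10, 0, 0, 0, 0], [35, 9, 0, 0, 0, 0], [25, 6, 0, 0, 0, 0]]]}}

```text
time: 8.12
position: [0.5806, -0.0569, 0.1136]
tool_rot: [0.773, 0.635, -0.001, -0.002]
ft_force: [0.3, -0.2, -5.3]
grip_width: 0.0475
grip_force: 30.0
```

>>> {"fn": "drive_tool", "kwargs": {"deltas": [[[12, 2, 0, 0, 0, 0], [0, 0, 0, 0, 0, 0], [0, 0, 0, 0, 0, 0]]]}}

```text
time: 8.37
position: [0.5843, -0.0488, 0.1141]
tool_rot: [0.773, 0.635, -0.002, -0.001]
ft_force: [0.0, -0.2, -4.6]
grip_width: 0.0476
grip_force: 30.0
```

```bash
python3 -c "
from h import *
go([.5867,-.0497,.038]);o=sensors.get_obs();print(o['grip_width'],o['grip_force'],o['ft_force'])
w=cam('wrist');save(w,'w4f');im=cam('wrist')['img']"
```

```text
t 8.37 pos [ 0.5843 -0.0488  0.1141] psi 1.376 tilt z [-0.0039  0.     -1.    ] | need mm [-0.3  2.8 76.1] turn 0.002
0.04757752948147669 29.99606076569762 [ 0.01865108 -0.2076169  -4.63794607]
```

View pics/w4f.png

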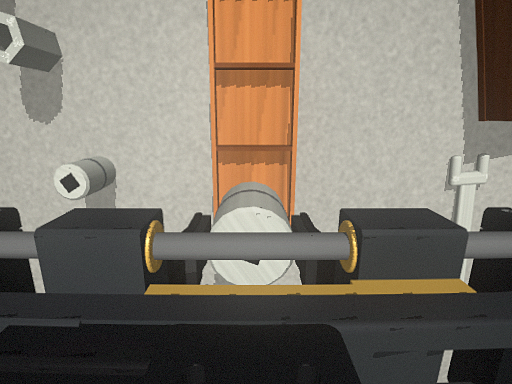

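The socket hangs at (252,240), centred over the tray (edges u≈212 and 300). Dividers show at v≈67 and v≈147, and I'll check those against the estimate.

```bash
python3 -c "
from h import *
w=cam('wrist');a=np.array([.195,.981]);C=np.array([.6078,.0562]);n=np.array([.981,-.195])
for px in ([255,147],[256,67],[214,147],[299,147]):
  q=ray(w,px,.02)[0,:2]-C; print(px,'along',(q@a*1000).round(1),'across',(q@n*1000).round(1))"
```

```text
[255, 147] along -69.6 across 1.4
[256, 67] along -0.7 across 2.1
[214, 147] along -69.5 across -36.2
[299, 147] along -69.6 across 41.7
```

>>> {"fn": "drive_tool", "kwargs": {"deltas": [[[0, 4, 10, 0, 0, 0], [0, 0, 25, 0, 0, 0], [0, 0, 25, 0, 0, 0], [0, 0, 10, 0, 0, 0], [0, 0, 5, 0, 0, 0], [0, 0, 0, 0, 0, 0], [0, 0, 0, 0, 0, 0]]]}}

```text
time: 9.1
position: [0.5905, -0.0506, 0.0409]
tool_rot: [0.773, 0.634, 0.0, 0.0]
ft_force: [0.2, -0.2, -5.3]
grip_width: 0.0473
grip_force: 30.0
```

```bash
python3 -c "
from h import *
go([.5867,-.0497,.037]);o=sensors.get_obs();print(o['grip_width'],o['grip_force'],o['ft_force'])"
```

```text
t 9.1 pos [ 0.5905 -0.0506  0.0409] psi 1.373 tilt z [ 1.e-03 -3.e-04 -1.e+00] | need mm [ 0.1 -3.9  3.9] turn -0.001
0.04727952491857113 29.99607616045978 [ 0.24934603 -0.18799347 -5.31377084]
```

>>> {"fn": "drive_tool", "kwargs": {"deltas": [[[0, 0, 2, 0, 0, 0], [0, 0, 2, 0, 0, 0], [0, 0, 0, 0, 0, 0], [0, 0, 0, 0, 0, 0]]]}}

```text
time: 9.43
position: [0.5901, -0.05, 0.0371]
tool_rot: [0.773, 0.634, 0.0, 0.0]
ft_force: [0.1, -0.1, -4.5]
grip_width: 0.0473
grip_force: 30.0
```

>>> {"fn": "drive_tool", "kwargs": {"deltas": [[[0, 0, 0, 0, 0, 0], [0, 0, 0, 0, 0, 0], [0, 0, 0, 0, 0, 0], [0, 0, 0, 0, 0, 0], [0, 0, 0, 0, 0, 0], [0, 0, -10, 0, 0, 0], [0, 0, -30, 0, 0, 0], [0, 0, -35, 0, 0, 0]]], "gripper": 72}}

```text
time: 10.1
position: [0.588, -0.0496, 0.1109]
tool_rot: [0.773, 0.634, -0.002, -0.002]
ft_force: [0.2, -0.5, -0.3]
grip_width: 0.0625
grip_force: 0.0
```

>>> {"fn": "drive_tool", "kwargs": {"deltas": [[[0, 0, -35, 0, 0, 0], [0, 0, -35, 0, 0, 0], [0, 0, 0, 0, 0, 0]]]}}

```text
time: 10.35
position: [0.5948, -0.0511, 0.1899]
tool_rot: [0.773, 0.634, 0.005, 0.006]
ft_force: [1.3, 0.1, 0.7]
grip_width: 0.0623
grip_force: 0.0
```

```bash
python3 -c "
from h import *
w=cam('wrist');hole(w,[.588,-.05],.069);t=cam('top');hole(t,[.588,-.05],.069)
go([.437,-.008,.18])"
```

```text
blob [238 178  14  13 118] xy [ 0.5895 -0.0521] size [0.014 0.014]
blob [248 159  24  23 431] xy [ 0.5873 -0.05  ] size [0.065 0.068]
t 10.45 pos [ 0.591  -0.0503  0.1842] psi 1.374 tilt z [ 0.0049 -0.0014 -1.    ] | need mm [  11.3 -159.3    3.4] turn -0.0
```

Socket4 stands in slot 4. Next is socket2.

>>> {"fn": "drive_tool", "kwargs": {"deltas": [[[3, -27, 0, 0, 0, 0], [3, -38, 0, 0, 0, 0], [3, -38, 0, 0, 0, 0], [2, -36, 0, 0, 0, 0], [0, -20, 0, 0, 0, 0], [0, 0, 0, 0, 0, 0], [0, 0, 0, 0, 0, 0]]]}}

```text
time: 11.03
position: [0.4345, -0.0076, 0.1808]
tool_rot: [0.773, 0.634, -0.001, -0.001]
ft_force: [0.5, -0.5, 0.2]
grip_width: 0.0626
grip_force: 0.0
```

```bash
python3 -c "
from h import *
w=cam('wrist');hole(w,[.437,-.008],.053);go([.437,-.008,.021])"
```

```text
blob [247 173  14  14  99] xy [ 0.4373 -0.0061] size [0.013 0.013]
t 11.08 pos [ 0.4365 -0.0083  0.1812] psi 1.374 tilt z [ 2.e-04 -1.e-04 -1.e+00] | need mm [  0.4   0.4 160.2] turn -0.0
```

>>> {"fn": "drive_tool", "kwargs": {"deltas": [[[2, 1, 15, 0, 0, 0], [0, 0, 38, 0, 0, 0], [0, 0, 38, 0, 0, 0], [0, 0, 38, 0, 0, 0], [0, 0, 18, 0, 0, 0], [0, 0, 9, 0, 0, 0], [0, 0, 0, 0, 0, 0], [0, 0, 0, 0, 0, 0]]]}}

```text
time: 11.75
position: [0.4386, -0.0067, 0.0252]
tool_rot: [0.773, 0.634, 0.0, 0.0]
ft_force: [0.3, 0.4, 0.4]
grip_width: 0.0628
grip_force: 0.0
```

>>> {"fn": "drive_tool", "kwargs": {"deltas": [[[0, 0, 0, 0, 0, 0], [0, 0, 0, 0, 0, 0], [0, 0, 0, 0, 0, 0], [0, 0, 0, 0, 0, 0], [0, 0, 0, 0, 0, 0], [0, 0, 0, 0, 0, 0], [0, 0, 0, 0, 0, 0], [0, 0, 0, 0, 0, 0]]], "gripper": 30, "squeeze": 20}}

```text
time: 12.42
position: [0.4376, -0.0064, 0.026]
tool_rot: [0.773, 0.634, 0.0, 0.0]
ft_force: [0.2, -0.4, 5.8]
grip_width: 0.0312
grip_force: 20.0
```

>>> {"fn": "drive_tool", "kwargs": {"deltas": [[[0, 0, -5, 0, 0, 0], [0, 0, -10, 0, 0, 0], [0, 0, 0, 0, 0, 0], [0, 0, 0, 0, 0, 0]]]}}

```text
time: 12.75
position: [0.4377, -0.0064, 0.0408]
tool_rot: [0.773, 0.634, 0.0, 0.0]
ft_force: [-0.0, 0.2, -1.1]
grip_width: 0.0314
grip_force: 20.0
```

```bash
python3 -c "
from h import *
c=cam('scene');save(c,'s2a',(190,100,140,110),5);o=sensors.get_obs();print(o['grip_width'],o['grip_force'],o['ft_force'],o['position'])"
```

```text
0.030854955504880693 19.994715637585614 [ 0.18871121 -1.03474804 -1.74509256] [ 0.43747258 -0.00635269  0.04051928]
```

View pics/s2a.png

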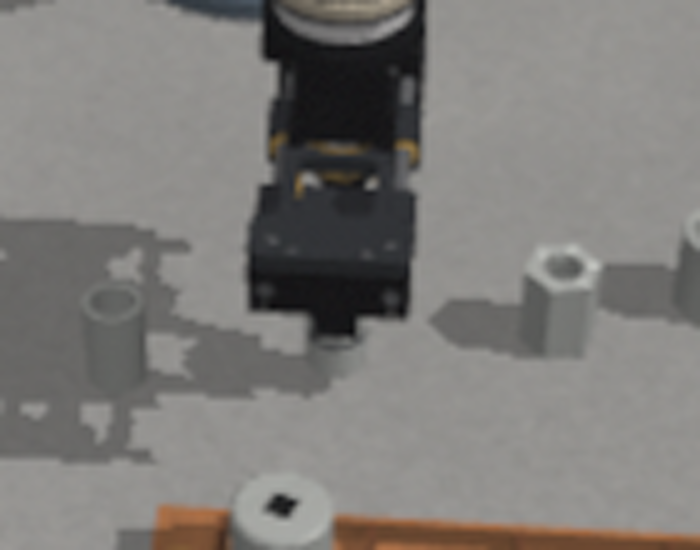

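Socket2 is held: 31 mm wide, 20 N, and about 1.7 N of weight. I'll carry it to slot 2.

>>> {"fn": "drive_tool", "kwargs": {"deltas": [[[0, 0, -25, 0, 0, 0], [5, 6, -30, 0, 0, 0], [20, 24, -10, 0, 0, 0], [24, 29, 0, 0, 0, 0], [24, 29, 0, 0, 0, 0], [24, 29, 0, 0, 0, 0], [20, 24, 0, 0, 0, 0], [14, 16, 0, 0, 0, 0]]]}}

```text
time: 13.47
position: [0.6198, 0.093, 0.1049]
tool_rot: [0.773, 0.635, 0.001, 0.001]
ft_force: [-0.1, -0.6, -1.1]
grip_width: 0.0311
grip_force: 20.0
```

>>> {"fn": "drive_tool", "kwargs": {"deltas": [[[0, 0, 0, 0, 0, 0], [0, 0, 0, 0, 0, 0], [0, 0, 0, 0, 0, 0]]]}}

```text
time: 13.72
position: [0.615, 0.0913, 0.1043]
tool_rot: [0.773, 0.634, -0.002, -0.001]
ft_force: [-0.8, 0.4, -0.6]
grip_width: 0.0315
grip_force: 20.0
```

```bash
python3 -c "
from h import *
go([.6168,.0911,.032]);o=sensors.get_obs();print(o['grip_width'],o['grip_force'],o['ft_force'])"
```

```text
t 13.72 pos [0.615  0.0913 0.1043] psi 1.374 tilt z [-4.1e-03 -1.0e-04 -1.0e+00] | need mm [ 0.3  2.1 72.3] turn 0.0
0.03147395743579827 19.99484699772438 [-0.75808619  0.36722371 -0.61021434]
```

>>> {"fn": "drive_tool", "kwargs": {"deltas": [[[0, 1, 20, 0, 0, 0], [0, 0, 30, 0, 0, 0], [0, 0, 15, 0, 0, 0], [0, 0, 4, 0, 0, 0], [0, 0, 2, 0, 0, 0], [0, 0, 0, 0, 0, 0], [0, 0, 0, 0, 0, 0]]]}}

```text
time: 14.3
position: [0.6187, 0.0909, 0.0357]
tool_rot: [0.773, 0.634, 0.001, 0.001]
ft_force: [0.5, 0.2, -0.9]
grip_width: 0.0313
grip_force: 20.0
```

>>> {"fn": "drive_tool", "kwargs": {"deltas": [[[0, 0, 0, 0, 0, 0], [0, 0, 0, 0, 0, 0], [0, 0, 0, 0, 0, 0], [0, 0, 0, 0, 0, 0], [0, 0, 0, 0, 0, 0], [0, 0, -10, 0, 0, 0], [0, 0, -30, 0, 0, 0], [0, 0, -35, 0, 0, 0]]], "gripper": 62}}

```text
time: 14.97
position: [0.6159, 0.0912, 0.1086]
tool_rot: [0.773, 0.634, -0.002, -0.002]
ft_force: [0.5, 0.0, 0.3]
grip_width: 0.0532
grip_force: 0.0
```

>>> {"fn": "drive_tool", "kwargs": {"deltas": [[[0, 0, -35, 0, 0, 0], [0, 0, -35, 0, 0, 0], [0, 0, 0, 0, 0, 0], [0, 0, 0, 0, 0, 0]]]}}

```text
time: 15.3
position: [0.6199, 0.0912, 0.1831]
tool_rot: [0.773, 0.634, 0.003, 0.002]
ft_force: [-0.6, 0.7, -2.1]
grip_width: 0.054
grip_force: 0.0
```

```bash
python3 -c "
from h import *
w=cam('wrist');hole(w,[.616,.092],.059);go([.599,.346,.18])"
```

```text
blob [242 175  15  15 119] xy [0.6186 0.0914] size [0.014 0.014]
blob [233 199  26   2  51] xy [0.611  0.0736] size [0.026 0.006]
t 15.35 pos [0.6181 0.0912 0.1808] psi 1.374 tilt z [ 1.8e-03 -1.0e-04 -1.0e+00] | need mm [246.1 -68.6   0.8] turn -0.0
```

>>> {"fn": "drive_tool", "kwargs": {"deltas": [[[20, -6, 0, 0, 0, 0], [36, -10, 0, 0, 0, 0], [38, -11, 0, 0, 0, 0], [38, -11, 0, 0, 0, 0], [38, -11, 0, 0, 0, 0], [38, -10, 0, 0, 0, 0], [26, -7, 0, 0, 0, 0], [12, -3, 0, 0, 0, 0]]], "gripper": 70}}

```text
time: 16.02
position: [0.596, 0.3496, 0.177]
tool_rot: [0.772, 0.636, -0.002, -0.001]
ft_force: [1.2, -0.5, -0.1]
grip_width: 0.061
grip_force: 0.0
```

>>> {"fn": "drive_tool", "kwargs": {"deltas": [[[0, 0, 0, 0, 0, 0], [0, 0, 0, 0, 0, 0], [0, 0, 0, 0, 0, 0]]]}}

```text
time: 16.27
position: [0.5983, 0.3439, 0.1785]
tool_rot: [0.774, 0.634, -0.001, 0.0]
ft_force: [-0.4, -1.0, -0.3]
grip_width: 0.0608
grip_force: 0.0
```

```bash
python3 -c "
from h import *
w=cam('wrist');hole(w,[.599,.346],.058);go([.599,.346,.028])"
```

```text
blob [244 169  16  15 121] xy [0.5998 0.35  ] size [0.015 0.014]
t 16.32 pos [0.5986 0.3437 0.1789] psi 1.372 tilt z [-0.0015 -0.0014 -1.    ] | need mm [2.600e+00 1.000e-01 1.509e+02] turn -0.002
```

>>> {"fn": "drive_tool", "kwargs": {"deltas": [[[6, 0, 13, 0, 0, 0], [0, 0, 38, 0, 0, 0], [0, 0, 38, 0, 0, 0], [0, 0, 38, 0, 0, 0], [0, 0, 16, 0, 0, 0], [0, 0, 8, 0, 0, 0], [0, 0, 0, 0, 0, 0], [0, 0, 0, 0, 0, 0]]]}}

```text
time: 16.98
position: [0.6005, 0.3515, 0.0288]
tool_rot: [0.774, 0.634, 0.0, 0.0]
ft_force: [0.2, 0.3, 0.1]
grip_width: 0.061
grip_force: 0.0
```

>>> {"fn": "drive_tool", "kwargs": {"deltas": [[[0, 0, 0, 0, 0, 0], [0, 0, 0, 0, 0, 0], [0, 0, 0, 0, 0, 0], [0, 0, 0, 0, 0, 0], [0, 0, 0, 0, 0, 0], [0, 0, 0, 0, 0, 0], [0, 0, 0, 0, 0, 0]]], "gripper": 35, "squeeze": 25}}

```text
time: 17.57
position: [0.6005, 0.3522, 0.0299]
tool_rot: [0.773, 0.634, 0.001, 0.0]
ft_force: [-0.4, 0.6, 6.5]
grip_width: 0.0397
grip_force: 25.0
```

>>> {"fn": "drive_tool", "kwargs": {"deltas": [[[0, 0, -5, 0, 0, 0], [0, 0, -25, 0, 0, 0], [0, 0, -30, 0, 0, 0], [0, 0, -20, 0, 0, 0], [0, 0, 0, 0, 0, 0], [0, 0, 0, 0, 0, 0]]]}}

```text
time: 18.07
position: [0.5999, 0.352, 0.109]
tool_rot: [0.773, 0.634, 0.001, 0.0]
ft_force: [-0.3, 0.1, -2.7]
grip_width: 0.0389
grip_force: 25.0
```

```bash
python3 -c "
from h import *
go([.6028,.0205,.108])"
```

```text
t 18.07 pos [0.5999 0.352  0.109 ] psi 1.374 tilt z [ 1.3e-03  6.0e-04 -1.0e+00] | need mm [-324.5   67.7    0.8] turn -0.0
```

>>> {"fn": "drive_tool", "kwargs": {"deltas": [[[0, 0, -25, 0, 0, 0], [-25, 5, 0, 0, 0, 0], [-38, 8, 0, 0, 0, 0], [-39, 8, 0, 0, 0, 0], [-39, 8, 0, 0, 0, 0], [-39, 8, 0, 0, 0, 0], [-39, 8, 0, 0, 0, 0], [-38, 8, 0, 0, 0, 0]]]}}

```text
time: 18.73
position: [0.5989, 0.0876, 0.1308]
tool_rot: [0.773, 0.634, -0.002, -0.002]
ft_force: [1.3, 0.0, -3.0]
grip_width: 0.0392
grip_force: 25.0
```

>>> {"fn": "drive_tool", "kwargs": {"deltas": [[[-36, 8, 0, 0, 0, 0], [-22, 5, 0, 0, 0, 0], [-9, 2, 0, 0, 0, 0], [0, 0, 0, 0, 0, 0], [0, 0, 0, 0, 0, 0], [0, 0, 0, 0, 0, 0]]]}}

```text
time: 19.23
position: [0.602, 0.0224, 0.1325]
tool_rot: [0.773, 0.635, -0.001, -0.001]
ft_force: [0.0, -0.3, -2.0]
grip_width: 0.0393
grip_force: 25.0
```

```bash
python3 -c "
from h import *
go([.6028,.0205,.035])"
```

```text
t 19.23 pos [0.602  0.0224 0.1325] psi 1.375 tilt z [-0.0022  0.0011 -1.    ] | need mm [-1.8  1.4 97.5] turn 0.001
```

>>> {"fn": "drive_tool", "kwargs": {"deltas": [[[-1, 1, 20, 0, 0, 0], [0, 0, 35, 0, 0, 0], [0, 0, 25, 0, 0, 0], [0, 0, 10, 0, 0, 0], [0, 0, 4, 0, 0, 0], [0, 0, 2, 0, 0, 0], [0, 0, 0, 0, 0, 0], [0, 0, 0, 0, 0, 0]]]}}

```text
time: 19.9
position: [0.6051, 0.0198, 0.039]
tool_rot: [0.773, 0.634, 0.001, 0.001]
ft_force: [-0.3, -0.3, -1.8]
grip_width: 0.039
grip_force: 25.0
```

>>> {"fn": "drive_tool", "kwargs": {"deltas": [[[0, 0, 0, 0, 0, 0], [0, 0, 0, 0, 0, 0], [0, 0, 0, 0, 0, 0], [0, 0, 0, 0, 0, 0], [0, 0, 0, 0, 0, 0], [0, 0, -10, 0, 0, 0], [0, 0, -30, 0, 0, 0], [0, 0, -35, 0, 0, 0]]], "gripper": 68}}

```text
time: 20.57
position: [0.6017, 0.0198, 0.1117]
tool_rot: [0.773, 0.634, -0.002, -0.002]
ft_force: [0.6, -0.1, 0.4]
grip_width: 0.0594
grip_force: 0.0
```

>>> {"fn": "drive_tool", "kwargs": {"deltas": [[[0, 0, -35, 0, 0, 0], [0, 0, -35, 0, 0, 0], [0, 0, 0, 0, 0, 0], [0, 0, 0, 0, 0, 0]]]}}

```text
time: 20.9
position: [0.6055, 0.0194, 0.186]
tool_rot: [0.773, 0.634, 0.002, 0.003]
ft_force: [0.2, 0.0, 0.5]
grip_width: 0.0593
grip_force: 0.0
```

```bash
python3 -c "
from h import *
w=cam('wrist');hole(w,[.602,.021],.064);go([.412,-.222,.18])"
```

```text
blob [242 177  16  15 121] xy [0.6043 0.0177] size [0.015 0.014]
t 20.95 pos [0.6038 0.0196 0.1838] psi 1.374 tilt z [ 1.8e-03 -3.0e-04 -1.0e+00] | need mm [-274.5 -140.9    3.5] turn -0.0
```

Socket3 is placed. Now socket1.

>>> {"fn": "drive_tool", "kwargs": {"deltas": [[[-20, -10, 0, 0, 0, 0], [-35, -18, 0, 0, 0, 0], [-36, -19, 0, 0, 0, 0], [-36, -19, 0, 0, 0, 0], [-36, -19, 0, 0, 0, 0], [-36, -18, 0, 0, 0, 0], [-35, -18, 0, 0, 0, 0], [-27, -13, 0, 0, 0, 0]]], "gripper": 55}}

```text
time: 21.62
position: [0.418, -0.2108, 0.181]
tool_rot: [0.774, 0.634, -0.001, -0.002]
ft_force: [1.0, 0.1, -0.4]
grip_width: 0.0477
grip_force: 0.0
```

>>> {"fn": "drive_tool", "kwargs": {"deltas": [[[-14, -7, 0, 0, 0, 0], [0, 0, 0, 0, 0, 0], [0, 0, 0, 0, 0, 0], [0, 0, 0, 0, 0, 0]]]}}

```text
time: 21.95
position: [0.4113, -0.2215, 0.1817]
tool_rot: [0.773, 0.634, 0.0, -0.001]
ft_force: [0.9, -0.2, -0.6]
grip_width: 0.0478
grip_force: 0.0
```

```bash
python3 -c "
from h import *
w=cam('wrist');hole(w,[.412,-.222],.048);go([.412,-.222,.022])"
```

```text
blob [246 174  13  13 110] xy [ 0.4123 -0.2216] size [0.012 0.012]
t 22.0 pos [ 0.4117 -0.2213  0.1819] psi 1.375 tilt z [-0.0012  0.0016 -1.    ] | need mm [ -0.8   0.7 159.9] turn 0.001
```

>>> {"fn": "drive_tool", "kwargs": {"deltas": [[[0, 1, 15, 0, 0, 0], [0, 0, 38, 0, 0, 0], [0, 0, 38, 0, 0, 0], [0, 0, 38, 0, 0, 0], [0, 0, 20, 0, 0, 0], [0, 0, 10, 0, 0, 0], [0, 0, 0, 0, 0, 0], [0, 0, 0, 0, 0, 0]]]}}

```text
time: 22.67
position: [0.4132, -0.2221, 0.0236]
tool_rot: [0.773, 0.635, 0.0, -0.0]
ft_force: [0.4, -0.4, 0.0]
grip_width: 0.0478
grip_force: 0.0
```

>>> {"fn": "drive_tool", "kwargs": {"deltas": [[[0, 0, 0, 0, 0, 0], [0, 0, 0, 0, 0, 0], [0, 0, 0, 0, 0, 0], [0, 0, 0, 0, 0, 0], [0, 0, 0, 0, 0, 0], [0, 0, 0, 0, 0, 0], [0, 0, 0, 0, 0, 0]]], "gripper": 18, "squeeze": 15}}

```text
time: 23.25
position: [0.4129, -0.2231, 0.0243]
tool_rot: [0.773, 0.634, 0.0, 0.001]
ft_force: [-1.0, -0.9, 6.8]
grip_width: 0.0236
grip_force: 15.0
```

>>> {"fn": "drive_tool", "kwargs": {"deltas": [[[0, 0, -5, 0, 0, 0], [0, 0, -25, 0, 0, 0], [0, 0, -35, 0, 0, 0], [0, 0, -35, 0, 0, 0], [0, 0, -10, 0, 0, 0], [0, 0, 0, 0, 0, 0]]]}}

```text
time: 23.75
position: [0.4142, -0.224, 0.1365]
tool_rot: [0.773, 0.634, 0.001, 0.004]
ft_force: [0.7, -0.7, -1.6]
grip_width: 0.0229
grip_force: 15.0
```

```bash
python3 -c "
from h import *
go([.631,.162,.131])"
```

```text
t 23.75 pos [ 0.4142 -0.224   0.1365] psi 1.374 tilt z [ 0.0053 -0.0047 -1.    ] | need mm [421.  137.    4.9] turn -0.0
```

>>> {"fn": "drive_tool", "kwargs": {"deltas": [[[20, 6, 0, 0, 0, 0], [36, 12, 0, 0, 0, 0], [38, 12, 0, 0, 0, 0], [38, 13, 0, 0, 0, 0], [38, 12, 0, 0, 0, 0], [38, 13, 0, 0, 0, 0], [38, 12, 0, 0, 0, 0], [38, 13, 0, 0, 0, 0]]]}}

```text
time: 24.42
position: [0.5585, 0.0397, 0.1318]
tool_rot: [0.773, 0.634, -0.001, -0.001]
ft_force: [-0.0, -0.3, -0.9]
grip_width: 0.023
grip_force: 15.0
```

>>> {"fn": "drive_tool", "kwargs": {"deltas": [[[38, 12, 0, 0, 0, 0], [38, 12, 0, 0, 0, 0], [34, 11, 0, 0, 0, 0], [20, 7, 0, 0, 0, 0], [7, 2, 0, 0, 0, 0], [0, 0, 0, 0, 0, 0], [0, 0, 0, 0, 0, 0], [0, 0, 0, 0, 0, 0]]]}}

```text
time: 25.08
position: [0.6279, 0.1619, 0.1325]
tool_rot: [0.774, 0.634, -0.001, -0.001]
ft_force: [0.1, -0.3, -1.3]
grip_width: 0.0236
grip_force: 15.0
```

```bash
python3 -c "
from h import *
go([.631,.162,.030]);print(sensors.get_obs()['grip_width'],sensors.get_obs()['ft_force'])"
```

```text
t 25.08 pos [0.6279 0.1619 0.1325] psi 1.373 tilt z [-3.2e-03 -8.0e-04 -1.0e+00] | need mm [  0.9   3.3 102.5] turn -0.001
0.023637545472426337 [ 0.14367423 -0.33297131 -1.32559581]
```

>>> {"fn": "drive_tool", "kwargs": {"deltas": [[[0, 2, 20, 0, 0, 0], [0, 0, 38, 0, 0, 0], [0, 0, 25, 0, 0, 0], [0, 0, 12, 0, 0, 0], [0, 0, 4, 0, 0, 0], [0, 0, 2, 0, 0, 0], [0, 0, 0, 0, 0, 0], [0, 0, 0, 0, 0, 0]]]}}

```text
time: 25.75
position: [0.6327, 0.1628, 0.0343]
tool_rot: [0.773, 0.634, 0.001, 0.001]
ft_force: [0.4, 0.2, -0.6]
grip_width: 0.0231
grip_force: 15.0
```

>>> {"fn": "drive_tool", "kwargs": {"deltas": [[[0, 0, 0, 0, 0, 0], [0, 0, 0, 0, 0, 0], [0, 0, 0, 0, 0, 0], [0, 0, 0, 0, 0, 0], [0, 0, 0, 0, 0, 0], [0, 0, -10, 0, 0, 0], [0, 0, -30, 0, 0, 0], [0, 0, -35, 0, 0, 0]]], "gripper": 50}}

```text
time: 26.42
position: [0.6292, 0.1628, 0.1064]
tool_rot: [0.773, 0.634, -0.003, -0.002]
ft_force: [1.1, -0.3, 0.3]
grip_width: 0.0434
grip_force: 0.0
```

>>> {"fn": "drive_tool", "kwargs": {"deltas": [[[0, 0, -35, 0, 0, 0], [0, 0, -35, 0, 0, 0], [0, 0, -30, 0, 0, 0], [0, 0, 0, 0, 0, 0], [0, 0, 0, 0, 0, 0]]]}}

```text
time: 26.83
position: [0.6328, 0.1632, 0.211]
tool_rot: [0.773, 0.634, 0.003, 0.002]
ft_force: [0.0, -0.3, -0.5]
grip_width: 0.0433
grip_force: 0.0
```

```bash
python3 -c "
from h import *
w=cam('wrist');hole(w,[.631,.162],.054);go([.5,.1,.25]);c=cam('scene');save(c,'end',(190,110,240,150),3.2)
C=np.array([.6078,.0562])
"
```

```text
blob [244 170  12  11  83] xy [0.6325 0.1643] size [0.012 0.011]
blob [237 194  18   2  30] xy [0.6225 0.1425] size [0.02  0.005]
t 26.88 pos [0.6313 0.163  0.2087] psi 1.374 tilt z [ 1.5e-03  1.0e-04 -1.0e+00] | need mm [ -87.5 -116.4  -41.5] turn -0.0
```

View pics/end.png

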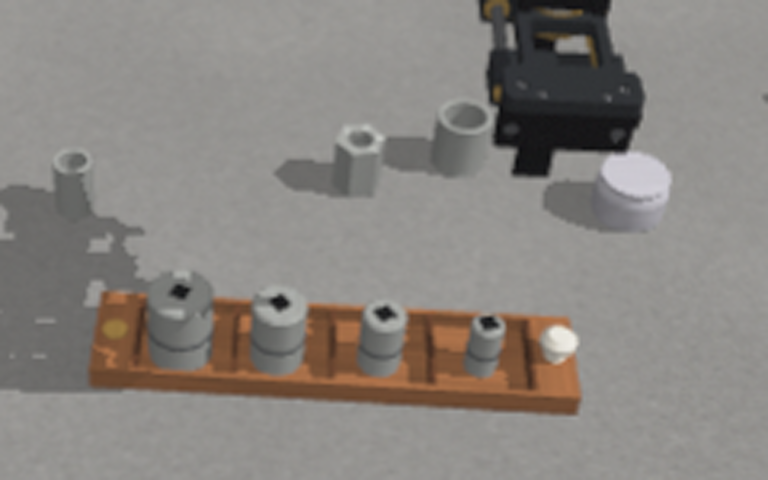

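All four sockets stand upright in order: the smallest at (485,345) beside the knob, then (382,340), (278,330) and the largest at (180,320). The tubes, nut and tin are where they began. I'm handing in.

```bash
python3 -c "
from rig import ticket
print(ticket.hand_in())"
```

```text
the job is handed in; nothing more can be done
None
```

The four sockets stand upright in the tray, smallest next to the knob and largest at the far end, with the tubes, nut and tin left where they stood; the job is handed in, but no verdict came back.

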